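# Sort two clamp studs by thread hand in a test nut

## Robot

A 6-joint arm with a two-finger parallel gripper is mounted at the origin on the work surface. World frame = base frame: x ahead of the robot, y to its left, z up, the work surface at z = 0. Lengths are in m, angles in rad, forces in N, time in s.
With the tool pointing down it reaches from about 0.35 to 0.8 m from the base axis. Payload 7.3 kg.
Tool frame: the origin (TCP) lies at the very end of the fingers, on their centre line; the grasp point (between the pads) lies 19 mm behind it (robot.pinch_z is the distance from the TCP to the grasp point, in m); z points along the fingers, y is the line along which they close (so a half turn about z gives the same grasp; the last joint's range is limited). The gripper opens to 85 mm and grips with 20 to 120 N. Pads are 22 mm wide; open, the fingers measure 114 mm over their backs; the gripper's body (76 mm by 85 mm) begins 54 mm behind the grasp point. The pads swing forward as they close: fully open they stand 13 mm farther back than shut.
Start: joints at [1.154, 0.342, 1.524, -0, 1.275, -0.146], TCP at [0.14, 0.506, 0.231] pointing down, gripper open.
Joint ranges: [-2.53, 2.53], [-0.77, 2.02], [0.04, 2.7], [-1, 4.14], [0.28, 2.66], [-3.11, 3.11]. Speed limits (rad/s): [2.57, 2.57, 3.14, 3.14, 3.14, 3.14].

## Interface

Orientations are given as a 3x3 rotation matrix whose columns are the frame's x, y, z axes.
In Python, from bench import robot gives the robot as it stands. The module is installed in compiled form; this text tells all that it offers.
- The arm moves only by the tool jog_arm, never from a script. Its argument "steps" is a list of rows, each a list of 3 entries, a list of its own where there are three numbers: the opening, from 0 (shut) to 1 (fully open), then the shift along the world's x, y, z in cm, then the turn, a rotation vector about the world's x, y, z in rad. A call has 1 to 20 rows; each row shifts and turns the commanded pose from where the row before left it; what a row does not reach is not made up. A row lasts 1/8 s, in which the tool goes at most 62.5 mm and 10.7 degrees, less where a joint would pass 70% of its speed; a pose out of reach is approached as far as the arm can. A call with a gripper value outside its range is refused whole. The fingers move at their own pace and stop on an object; "squeeze" is the grip in N (left out, the last holds). Time passes only in rows, so rows that do not move let the fingers close. It gives the time, the measured TCP pose, the force, the opening and the grip force at its end, in the units of the state.
- robot.get_state(): the state, without advancing time (a new reading comes with each control period).
- robot.grab_frame(name): name is "side" or "top" or "wrist"; returns a dict with "color" (400x640x3 uint8, red, green, blue), "K" (3x3 intrinsics, pixels), "rvec" (rotation vector, rad) and "tvec" (3), from world to camera coordinates, as OpenCV has them. Camera axes: x right, y down, z forward; pixel columns grow to the right and rows downward; lengths in m; the calibration is good to about 2 mm. A picture is of the moment at which its call begins. There is no depth.
- robot.hand_in(): hands the job in; it is judged then, once.
The state is a dict: "time_s": time; "q": joint angles; "joint_velocities": joint speeds; "joint_torque": joint torques, N m; "ee_pos": TCP position; "ee_rot": TCP orientation; "ft_force": force on the tool from outside, world axes, zero at the start; "ft_torque": the same for the moment, N m; "gripper_width": finger opening in m; "grip_force": force on a finger pad.
Only numpy, scipy, OpenCV 4.12 (cv2) and the standard library are available. Lean on these libraries where they do the work, as an engineer would, in place of code of your own. Each camera call takes 0.05 s, during which the arm holds its last target. There are 200 camera calls.

## Task

Take the two clamp studs one after the other from the leaning rack, try each in the test nut by entering it with its wing in line with the nut's pins and turning it clockwise, and hang it on the stand by its neck, upright and released, before trying the other. The right-handed stud draws in: turn it in by about 75 degrees, tug it straight up with about 12 N to confirm that it is held, then unscrew it and hang it in the fork on the robot's right; the left-handed one refuses to go in clockwise and goes in the fork on its left. Never strain a stud in the nut with more than 80 N, and leave the slide box, jar and dish where they are.

Things in the scene. Friction and masses are not known exactly. Their poses are not given: they have to be found in the camera images.
- rack: fixed white rack; x level away from its low edge, y level along it. Its plate is tilted 30 degrees about y and looks up and to -x (the robot), so the studs lean 30 degrees from vertical, wings to -x. A stud comes out along its own axis, clear after 65 mm; it has about 2 mm play in the 38 mm hole and rests on the low side. Origin on the table, 92 mm under the plate's top centre
- rack_top (a point): centre of the upper face of the rack's sloping plate (90 x 250 x 6 mm); axes of the rack. The two round holes lie 62 mm to either side of it along y
- stud_a_grip (a point): centre of stud_a's dark grey grip wing (46 mm wide along its x, 14 mm thick along y, 50 mm tall), on the axis; z runs along the axis from thread to wing. It lies 91 mm above the stud's lower end and 39 mm above the underside of its shoulder. At the start the stud sits in either hole of the rack, leaning with it, collar on the plate, x in the plane of the lean
- stud_b_grip (a point): centre of stud_b's dark grey grip wing (46 mm wide along its x, 14 mm thick along y, 50 mm tall), on the axis; z runs along the axis from thread to wing. It lies 91 mm above the stud's lower end and 39 mm above the underside of its shoulder. At the start the stud sits in either hole of the rack, leaning with it, collar on the plate, x in the plane of the lean
- stud_a: T-handled clamp stud, 116 mm, 0.15-0.3 kg; origin at its lower end, z to the wing. Going up: threaded end, core 22 mm, 34 mm over ridges (0-35 mm); neck 18 mm dia (35-52); shoulder 35 dia (52-60); collar 44 dia (60-66); wing (66-116). Coarse two-start thread, lead 28 mm a turn. One stud is right-, the other left-handed: only the ridges' slope differs
- stud_b: the other clamp stud, same sizes, of the other hand; origin at its lower end, z to the wing
- nut: test nut: fixed upright dark steel ring, 68 mm outside, bore 40 mm, 52 mm tall, on a 100 mm flange; origin on its axis at the table. Two 5 mm pins stick into the bore from either end of its x axis (26 mm between their tips); brass marks on top show them. A stud entered with its x along the nut's x, either way round, comes to rest with its lower end 19 mm below the pins
- nut_pins (a point): on the nut's axis at pin height, 12 mm below its top; z up. From rest a right-hand stud turned clockwise (seen from above) sinks 28 mm a turn (6 mm in 75 degrees); it is safely caught from 55 degrees, has 4 mm axial play, may not pass 90. A left-hand stud climbs as much, so pushes up if held down. To lift out turn back to the pins' line
- fork_left (a point): fork on the robot's left (the stand's +y) of a fixed white stand: level plate 6 mm thick, slot 25 mm wide open to the stand's -x (the robot). The point is the hanging place: slot's centre line, plate's top face, 90 mm above the table, 32 mm in from the open edge. Slide a neck in along +x with the shoulder above the plate, lower till the shoulder rests on it. Axes: the stand's, z up
- fork_right (a point): fork on the robot's right (the stand's -y), 130 mm from the left one; otherwise the same
- slide_box: bystander: closed white slide box 85 x 120 x 28 mm, loose; origin at its underside
- jar: bystander: amber jar, 56 mm diameter, 85 mm tall, loose; origin at its underside
- dish: bystander: clear Petri dish, 94 mm diameter, 15 mm tall, loose; origin at its underside
Not all that is in view belongs to the job. Leave any red look-alike of the stud_b alone. What is shaped like the stud_a but yellow is not meant.

How it is judged:
By the outcome, as a careful person would: the job done as asked, in the order asked, and still so for the second after the job is handed in, with the robot touching nothing.
It also fails if it takes over 72 s, if anything falls off the work surface, if the arm or the gripper's body presses on something with over 40 N, if the wrist force passes 120 N, or if a joint passes its speed limit or range.

## Working session

There is one attempt and no reset: what is moved stays moved. The work goes in short steps, Python scripts to look and compute and a tool call to move; the robot and the scene stay as the last step left them, time stands still between calls to the robot, and variables do not carry over. Pictures are saved under pics/ and viewed, at most 10 in all, crops included, and the job is handed in when it is done.

Besides the shell and the picture viewer there is one more tool, called after "Call:" by a JSON object that holds its "api" and its "payload". jog_arm: Moves the arm, as the interface text tells. Its arguments: {"type":"object","properties":{"steps":{"type":"array","items":{"type":"array"}},"squeeze":{"type":"number"}},"required":["steps"]}

```bash
mkdir -p pics; python3 - <<'E'
from bench import robot
import cv2,numpy as np
for n in("side","top"):
    f=robot.grab_frame(n);cv2.imwrite(f"pics/{n}0.png",f["color"][:,:,::-1])
    R=cv2.Rodrigues(f["rvec"])[0];print(n,f["K"].round(1).tolist(),(-R.T@f["tvec"]).round(3),R.round(3).tolist())
s=robot.get_state();print(s,robot.pinch_z)
E
```

```text
side [[430.6, 0.0, 317.9], [0.0, 430.6, 198.5], [0.0, 0.0, 1.0]] [-0.077 -0.597  0.793] [[0.685, -0.729, -0.017], [-0.474, -0.427, -0.77], [0.554, 0.535, -0.637]]
top [[386.2, 0.0, 319.8], [0.0, 386.2, 201.2], [0.0, 0.0, 1.0]] [ 0.472 -0.007  0.953] [[0.001, -1.0, 0.014], [-0.996, -0.002, -0.095], [0.095, -0.014, -0.995]]
{'time_s': 0.1, 'q': array([ 1.15401300e+00,  3.42653673e-01,  1.52488782e+00,  2.72147947e-05,
        1.27539395e+00, -1.46032120e-01]), 'joint_velocities': array([-1.82208674e-03, -3.04329463e-03,  7.87267609e-04, -6.14346747e-04,
        7.84222377e-05, -1.74375062e-03]), 'joint_torque': array([ 9.52500159e-04, -4.34445655e+01, -2.46489984e+01, -1.66588252e-04,
        4.70115978e-03, -2.69631869e-05]), 'ee_pos': array([0.14026241, 0.50556518, 0.23070688]), 'ee_rot': array([[-9.63568068e-01,  2.67462626e-01, -5.67397394e-04],
       [ 2.67463136e-01,  9.63567325e-01, -1.21730232e-03],
       [ 2.21142714e-04, -1.32471153e-03, -9.99999098e-01]]), 'ft_force': array([-0.00321452, -0.22172232, -0.82640247]), 'ft_torque': array([0.07052564, 0.032658  , 0.02128036]), 'grip_force': 0.0, 'gripper_width': 0.0854267790069889} 0.0187
```

View pics/top0.png

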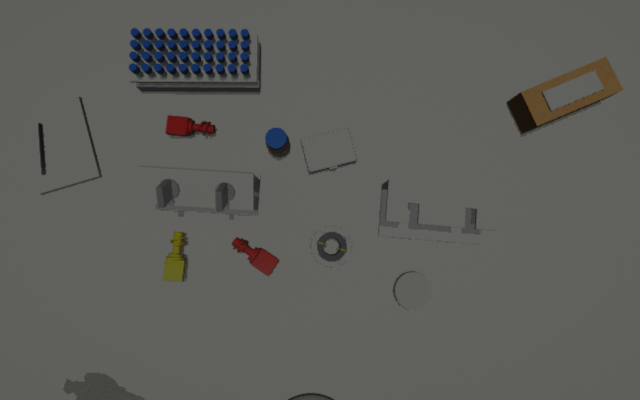

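View pics/side0.png

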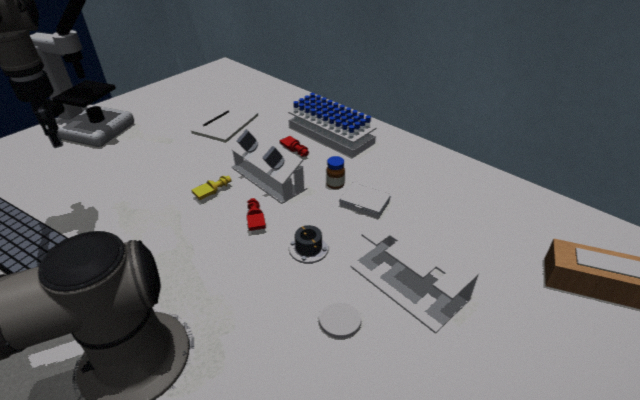

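```bash
python3 - <<'E'
import cv2,numpy as np
t=cv2.imread("pics/top0.png");s=cv2.imread("pics/side0.png")
def c(i,x,y,w,h,k):
    a=cv2.resize(i[y:y+h,x:x+w],None,fx=k,fy=k,interpolation=cv2.INTER_CUBIC).astype(float)
    return np.clip(255*(a/200)**0.6,0,255).astype(np.uint8)
o=np.zeros((600,800,3),np.uint8)
def put(a,x,y): o[y:y+a.shape[0],x:x+a.shape[1]]=a
put(c(t,130,160,140,65,4),0,0);put(c(t,302,216,60,60,4),560,0)
put(c(t,370,175,130,80,4),0,265);put(c(s,345,225,140,110,2),520,265);put(c(s,225,120,90,80,2),520,500-10) if 0 else None
cv2.imwrite("pics/c1.png",o)
E
```

```text
(no output)
```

View pics/c1.png

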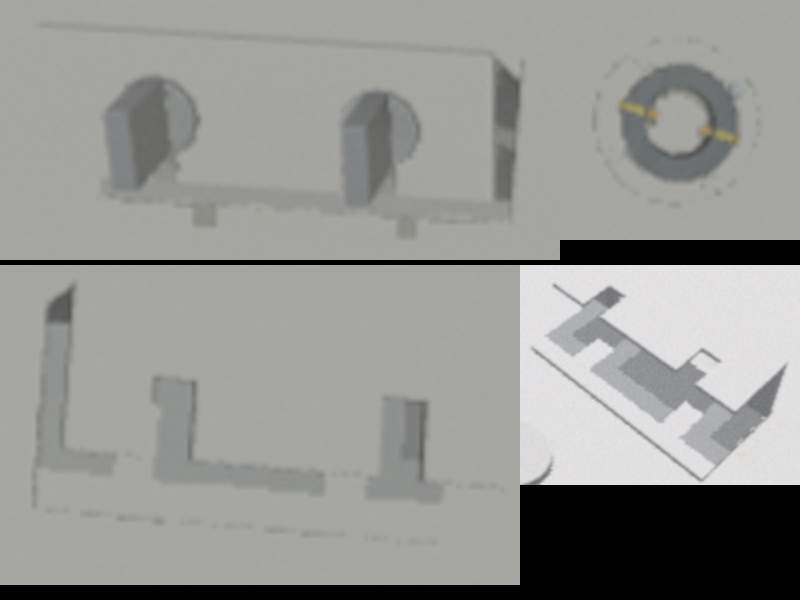

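```bash
cat > h.py <<'E'
import numpy as np,cv2
from bench import robot
def grab(n,p=None):
    f=robot.grab_frame(n)
    if p: cv2.imwrite(p,np.clip(255*(f["color"][:,:,::-1]/200.)**.6,0,255).astype(np.uint8))
    return f
def ray(f,u,v,z):
    R=cv2.Rodrigues(f["rvec"])[0];c=-R.T@np.ravel(f["tvec"])
    d=R.T@np.linalg.inv(f["K"])@np.array([u,v,1.]);return c+d*(z-c[2])/d[2]
def proj(f,p): return cv2.projectPoints(np.atleast_2d(p).astype(float),np.ravel(f["rvec"]),np.ravel(f["tvec"]),f["K"],None)[0][:,0]
E
python3 - <<'E'
from h import *
f=grab("top")
for n,u,v,z in [("upL",140,165.5,.1145),("upR",252.5,173,.1145),("loR",257,211.5,.0695),("loL",157,206,.0695),("nutm1",322,244,.052),("nutm2",342,249.25,.052),("nut",332,246.5,.052),("fL",413.75,224.75,.09),("fR",471,229,.09)]:
    print(n,ray(f,u,v,z).round(4))
w=grab("wrist");s=robot.get_state();R=cv2.Rodrigues(w["rvec"])[0];c=-R.T@np.ravel(w["tvec"])
print(w["K"],s["ee_rot"].T@(c-s["ee_pos"]),(s["ee_rot"].T@R.T).round(3))
E
```

```text
upL [0.6289 0.3743 0.1145]
upR [0.6131 0.1287 0.1145]
loR [0.5317 0.1242 0.0695]
loL [0.5439 0.352  0.0695]
nutm1 [ 0.4577 -0.0248  0.052 ]
nutm2 [ 0.4456 -0.0712  0.052 ]
nut [ 0.4519 -0.048   0.052 ]
fL [ 0.5012 -0.2295  0.09  ]
fR [ 0.4919 -0.358   0.09  ]
[[297.96658435   0.         317.19469814]
 [  0.         297.96658435 197.5183876 ]
 [  0.           0.           1.        ]] [ 0.06672708 -0.00071496 -0.14309655] [[ 0.    -0.965 -0.263]
 [ 1.     0.    -0.001]
 [ 0.001 -0.263  0.965]]
```

Call:
{"api": "jog_arm", "payload": {"steps": [[1,[3.4,-2.5,0.4],[0,0,0.052]],[1,[3.4,-2.5,0.4],[0,0,0.052]],[1,[3.4,-2.5,0.4],[0,0,0.051]],[1,[3.4,-2.5,0.4],[0,0,0.051]],[1,[3.4,-2.5,0.3],[-0.0067,-0.1045,0]],[1,[3.4,-2.5,0.3],[-0.0067,-0.1045,0]],[1,[3.4,-2.4,0.3],[-0.0067,-0.1045,0]],[1,[3.4,-2.4,0.3],[-0.0067,-0.1045,0]],[1,[3.5,-2.4,0.3],[-0.0067,-0.1045,0]],[1,[3.5,-2.4,0.3],[0,0,0]],[1,[0,0,0],[0,0,0]]], "squeeze": 70}}

```text
time_s: 1.58
ee_pos: [0.4839, 0.2583, 0.2654]
ee_rot: [[-0.864, 0.068, 0.499], [0.059, 0.998, -0.034], [-0.5, 0.001, -0.866]]
ft_force: [-0.4, -0.2, 0.4]
gripper_width: 0.0854
grip_force: 0.0
```

```bash
python3 - <<'E'
from h import *
s=robot.get_state();print(s["time_s"],s["ee_pos"].round(4),s["ee_rot"].round(3).tolist(),s["q"].round(2))
f=grab("wrist","pics/w1.png")
a=np.radians(-3.7);X=np.array([np.cos(a),np.sin(a),0]);Y=np.array([-np.sin(a),np.cos(a),0]);Z=np.array([0,0,1.])
n=-.5*X+.866*Z;S=.866*X+.5*Z;T=np.array([.582,.254,.092])
for sy in(1,-1):
  H=T+sy*.062*Y-.0015*S
  print([proj(f,H+.056*n+i*.023*S+j*.007*Y).round(1).tolist() for i in(-1,1) for j in(-1,1)])
print([proj(f,T+i*.045*S+j*.125*Y).round(1).tolist() for i in(-1,1) for j in(-1,1)])
E
```

```text
1.575 [0.4839 0.2583 0.2654] [[-0.864, 0.068, 0.499], [0.059, 0.998, -0.034], [-0.5, 0.001, -0.866]] [ 0.51  0.16  1.79 -0.4   0.77 -0.77]
[[[377.3, 159.4]], [[391.8, 159.4]], [[375.0, 205.2]], [[388.9, 205.2]]]
[[[248.6, 159.8]], [[263.1, 159.7]], [[251.5, 205.5]], [[265.4, 205.4]]]
[[[208.9, 134.7]], [[430.8, 134.1]], [[216.2, 210.8]], [[423.5, 210.3]]]
```

View pics/w1.png

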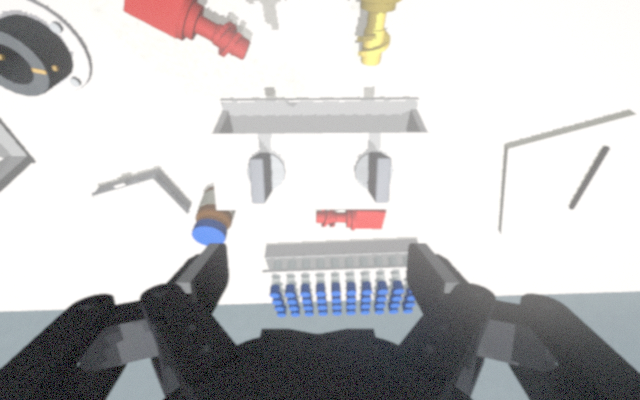

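```bash
python3 - <<'E'
import cv2,numpy as np
w=cv2.imread("pics/w1.png")[90:220,205:435]
w=(255*(w/255.)**2).astype(np.uint8)
o=cv2.resize(w,None,fx=3.45,fy=3.45,interpolation=cv2.INTER_CUBIC)
cv2.imwrite("pics/w1c.png",o);print(o.shape)
E
```

```text
(448, 794, 3)
```

View pics/w1c.png

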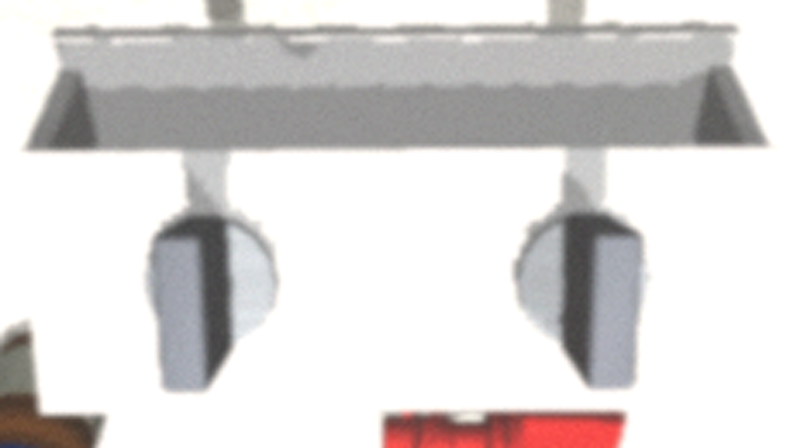

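Call:
{"api": "jog_arm", "payload": {"steps": [[1,[2.0,-3.1,-4.0],[0,0,0]],[1,[2.1,-3.1,-4.7],[0,0,0]],[1,[1.1,-0.1,-1.9],[0,0,0]],[1,[1.1,-0.1,-1.9],[0,0,0]],[1,[1.1,-0.1,-1.9],[0,0,0]],[1,[0.9,0,-1.7],[0,0,0]],[1,[0,0,0],[0,0,0]],[0,[0,0,0],[0,0,0]],[0,[0,0,0],[0,0,0]],[0,[0,0,0],[0,0,0]],[0,[0,0,0],[0,0,0]],[0,[0,0,0],[0,0,0]],[0,[0,0,0],[0,0,0]]], "squeeze": 70}}

```text
time_s: 3.25
ee_pos: [0.5655, 0.1945, 0.1048]
ee_rot: [[-0.864, 0.065, 0.499], [0.056, 0.998, -0.032], [-0.5, 0.0, -0.866]]
ft_force: [-2.6, -2.4, 6.2]
gripper_width: 0.0135
grip_force: 68.4
```

Call:
{"api": "jog_arm", "payload": {"steps": [[0,[-0.5,0,0.87],[0,0,0]],[0,[-0.5,0.05,0.87],[0,0,0]],[0,[-0.8,0.05,1.38],[0,0,0]],[0,[-0.8,0.05,1.38],[0,0,0]],[0,[-0.8,0.05,1.38],[0,0,0]],[0,[-0.8,0.05,1.38],[0,0,0]],[0,[-0.5,0,1],[0.0085,0.1306,0]],[0,[-0.5,0,1],[0.0085,0.1306,0]],[0,[-0.5,0,1],[0.0085,0.1306,0]],[0,[-0.5,0,1],[0.0085,0.1306,0]],[0,[-0.65,-2.9,-0.2],[0,0,-0.176]],[0,[-0.65,-2.9,-0.2],[0,0,-0.176]],[0,[-0.65,-2.9,-0.2],[0,0,-0.176]],[0,[-0.65,-2.9,-0.2],[0,0,-0.176]],[0,[-0.65,-2.9,-0.2],[0,0,-0.176]],[0,[-0.65,-2.9,-0.2],[0,0,-0.176]],[0,[-0.65,-2.9,-0.2],[0,0,-0.176]],[0,[-0.65,-2.9,-0.2],[0,0,-0.176]],[0,[-0.65,-2.9,-0.2],[0,0,-0.176]],[0,[-0.65,-2.9,-0.2],[0,0,-0.176]]]}}

```text
time_s: 5.75
ee_pos: [0.4381, -0.0931, 0.1976]
ee_rot: [[0.256, 0.967, 0.002], [0.967, -0.256, -0.0], [0.0, 0.002, -1.0]]
ft_force: [-0.2, -0.4, -3.3]
gripper_width: 0.0132
grip_force: 74.1
```

Call:
{"api": "jog_arm", "payload": {"steps": [[0,[0,0,0],[0,0,0]],[0,[0,0,0],[0,0,0]]]}}

```text
time_s: 6.0
ee_pos: [0.4385, -0.0921, 0.1974]
ee_rot: [[0.25, 0.968, 0.001], [0.968, -0.25, 0.0], [0.0, 0.001, -1.0]]
ft_force: [0.2, -0.1, -2.2]
gripper_width: 0.0127
grip_force: 73.9
```

```bash
python3 - <<'E'
from h import *
s=robot.get_state();print(s["time_s"],s["ee_pos"].round(4),s["ee_rot"].round(3).tolist(),s["q"].round(2))
f=grab("wrist","pics/w2.png");t=grab("side","pics/s2.png");np.savez("w2.npz",**f)
N=np.array([.4519,-.048,.052])
print(proj(f,[N,[.4577,-.0248,.052],[.4456,-.0712,.052]]).round(1).tolist())
a=cv2.imread("pics/w2.png");u,v=proj(f,N)[0].astype(int)
c=cv2.resize(a[max(0,v-65):v+65,max(0,u-90):u+90],None,fx=4,fy=4,interpolation=cv2.INTER_CUBIC)
print(max(0,u-90),max(0,v-65));cv2.imwrite("pics/w2c.png",(255*(c/255.)**1.3).astype(np.uint8))
E
```

```text
6.0 [ 0.4385 -0.0921  0.1974] [[0.25, 0.968, 0.001], [0.968, -0.25, 0.0], [0.0, 0.001, -1.0]] [-0.38  0.23  1.78  0.    1.13 -0.13]
[[319.3, 137.7], [319.1, 111.6], [318.9, 162.9]]
229 72
```

View pics/w2c.png

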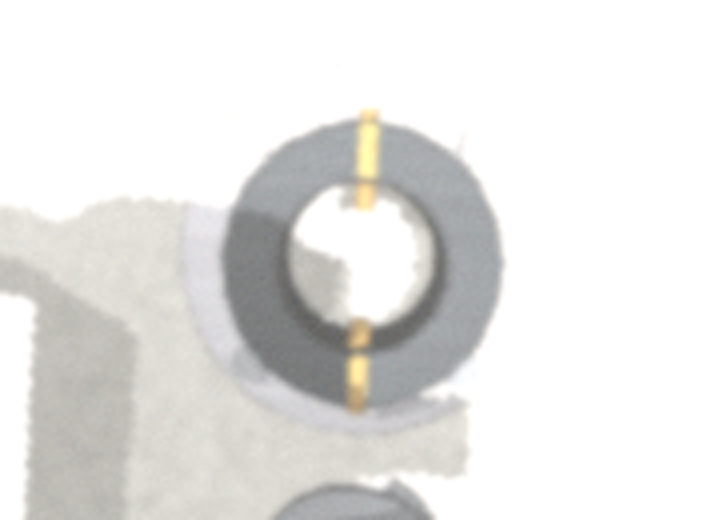

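```bash
python3 - <<'E'
from h import *
f=dict(np.load("w2.npz"))
for p in[(319.75,137.6),(321.25,100),(318.25,174.5)]: print(ray(f,*p,.052).round(4))
a=cv2.imread("pics/w2.png")[185:325,220:420]
cv2.imwrite("pics/w2d.png",cv2.resize(a,None,fx=4,fy=4,interpolation=cv2.INTER_CUBIC))
s=robot.get_state();R=s["ee_rot"];p=s["ee_pos"]
g=p+R@[-.0012,0,-.0136]
for k in(-.091,-.056,-.039): print(k,proj(f,[g+R@[.0,0,-k],g+R@[.017,0,-k],g+R@[-.017,0,-k],g+R@[0,.017,-k]]).round(1).tolist())
E
```

```text
[ 0.4524 -0.048   0.052 ]
[ 0.4621 -0.0153  0.052 ]
[ 0.4421 -0.0822  0.052 ]
-0.091 [[317.4, 205.6], [317.4, 184.1], [317.4, 226.2], [339.4, 205.6]]
-0.056 [[317.5, 220.9], [317.5, 196.1], [317.5, 244.7], [343.2, 220.9]]
-0.039 [[317.5, 230.4], [317.5, 203.5], [317.5, 256.1], [345.6, 230.4]]
```

View pics/w2d.png

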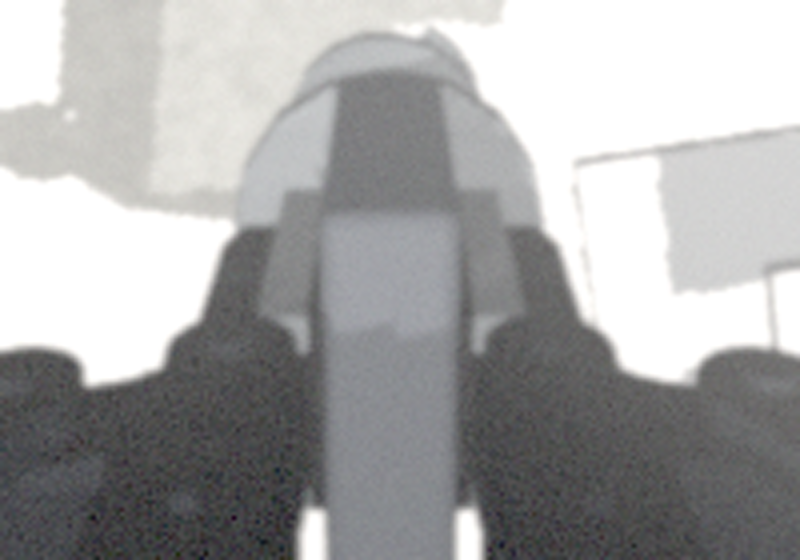

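```bash
python3 - <<'E'
from h import *
f=dict(np.load("w2.npz"));s=robot.get_state();R=s["ee_rot"];p=s["ee_pos"]
for dx in(-.004,-.002,0,.002):
  g=p+R@[dx,0,-.0136];q=lambda x,k:proj(f,g+R@[x,0,-k])[0][1].round(1)
  print(dx,"collar",q(.022,-.025),q(.022,-.031),"wingtop",q(.023,.025),"wingbase",q(.023,-.025))
E
```

```text
-0.004 collar 206.9 203.8 wingtop 243.0 wingbase 205.1
-0.002 collar 203.4 200.3 wingtop 238.1 wingbase 201.6
0 collar 199.8 196.9 wingtop 233.2 wingbase 198.0
0.002 collar 196.2 193.4 wingtop 228.2 wingbase 194.4
```

Call:
{"api": "jog_arm", "payload": {"steps": [[0,[0.75,2.3,0],[0,0,-0.019]],[0,[0.7,2.3,0],[0,0,-0.019]],[0,[0,0,-2.7],[0,0,0]],[0,[0,0,-2.8],[0,0,0]],[0,[0,0,0],[0,0,0]],[0,[0,0,0],[0,0,0]],[0,[0,0,0],[0,0,0]]]}}

```text
time_s: 6.98
ee_pos: [0.4537, -0.0467, 0.1431]
ee_rot: [[0.288, 0.958, 0.003], [0.958, -0.288, -0.001], [0.0, 0.003, -1.0]]
ft_force: [-0.3, -0.1, -2.1]
gripper_width: 0.0132
grip_force: 73.7
```

Call:
{"api": "jog_arm", "payload": {"steps": [[0,[-0.07,0.05,-0.5],[0,0,0]],[0,[0,0,-0.5],[0,0,0]],[0,[0,0,-0.5],[0,0,0]],[0,[0,0,-0.5],[0,0,0]],[0,[0,0,-0.4],[0,0,0]],[0,[0,0,0],[0,0,0]],[0,[0,0,0],[0,0,0]]]}}

```text
time_s: 7.85
ee_pos: [0.4523, -0.0461, 0.118]
ee_rot: [[0.288, 0.958, 0.001], [0.958, -0.288, -0.0], [-0.0, 0.001, -1.0]]
ft_force: [-0.3, -0.0, -2.4]
gripper_width: 0.0129
grip_force: 73.8
```

Call:
{"api": "jog_arm", "payload": {"steps": [[0,[0,0,-0.4],[0,0,0]],[0,[0,0,-0.4],[0,0,0]],[0,[0,0,-0.4],[0,0,0]],[0,[0,0,-0.3],[0,0,0]],[0,[0,0,-0.2],[0,0,0]],[0,[0,0,0],[0,0,0]],[0,[0,0,0],[0,0,0]]]}}

```text
time_s: 8.72
ee_pos: [0.4523, -0.0461, 0.101]
ee_rot: [[0.288, 0.958, 0.001], [0.958, -0.288, -0.0], [-0.0, 0.001, -1.0]]
ft_force: [-0.6, 0.7, -2.2]
gripper_width: 0.0129
grip_force: 73.8
```

Entering cleanly. Lower gently to contact.

Call:
{"api": "jog_arm", "payload": {"steps": [[0,[0,0,-0.1],[0,0,0]],[0,[0,0,-0.1],[0,0,0]],[0,[0,0,0],[0,0,0]],[0,[0,0,0],[0,0,0]]]}}

```text
time_s: 9.22
ee_pos: [0.4523, -0.0461, 0.0991]
ee_rot: [[0.288, 0.958, 0.001], [0.958, -0.288, -0.0], [-0.0, 0.001, -1.0]]
ft_force: [-0.6, 1.0, 1.0]
gripper_width: 0.0128
grip_force: 74.6
```

Call:
{"api": "jog_arm", "payload": {"steps": [[0,[0,0,-0.04],[0,0,-0.0873]],[0,[0,0,-0.04],[0,0,-0.0873]],[0,[0,0,0],[0,0,0]]]}}

```text
time_s: 9.6
ee_pos: [0.4528, -0.0463, 0.0995]
ee_rot: [[0.451, 0.893, 0.002], [0.893, -0.451, -0.001], [0.0, 0.003, -1.0]]
ft_force: [-3.9, 0.4, 14.1]
gripper_width: 0.0131
grip_force: 76.3
```

Call:
{"api": "jog_arm", "payload": {"steps": [[0,[0,0,0],[0,0,-0.0873]],[0,[0,0,0],[0,0,-0.0873]],[0,[0,0,0],[0,0,0]]]}}

```text
time_s: 9.98
ee_pos: [0.4531, -0.0464, 0.1001]
ee_rot: [[0.599, 0.801, 0.003], [0.801, -0.599, -0.001], [0.001, 0.004, -1.0]]
ft_force: [-3.7, 0.7, 17.6]
gripper_width: 0.0132
grip_force: 77.0
```

Call:
{"api": "jog_arm", "payload": {"steps": [[0,[0,0,0.04],[0,0,0.0873]],[0,[0,0,0.04],[0,0,0.0873]],[0,[0,0,0.04],[0,0,0.0873]],[0,[0,0,0.04],[0,0,0.0873]],[0,[0,0,0],[0,0,0]],[0,[0,0,0.3],[0,0,0]],[0,[0,0,0.3],[0,0,0]],[0,[0,0,0],[0,0,0]]]}}

```text
time_s: 10.98
ee_pos: [0.4524, -0.0462, 0.106]
ee_rot: [[0.288, 0.957, 0.001], [0.957, -0.288, -0.0], [-0.0, 0.001, -1.0]]
ft_force: [-0.1, -0.2, -2.8]
gripper_width: 0.0133
grip_force: 74.0
```

Call:
{"api": "jog_arm", "payload": {"steps": [[0,[0,0,0.7],[0,0,0]],[0,[0,0,0.8],[0,0,0]],[0,[0,0,1.0],[0,0,0]],[0,[0,0,1.4],[0,0,0]],[0,[0,0,2.0],[0,0,0]],[0,[0,0,1.5],[0,0,0]],[0,[-0.1,-2.0,0],[0,0,-0.15]],[0,[-0.1,-2.0,0],[0,0,-0.15]],[0,[-0.1,-2.0,0],[0,0,-0.15]],[0,[-0.1,-2.0,0],[0,0,-0.15]],[0,[-0.1,-2.0,0],[0,0,-0.15]],[0,[-0.1,-2.0,0],[0,0,-0.15]],[0,[-0.2,-2.0,0],[0,0,-0.15]],[0,[-0.2,-2.0,0],[0,0,-0.15]],[0,[-0.1,-1.9,0],[0,0,-0.15]],[0,[0,0,0],[0,0,0]],[0,[0,0,0],[0,0,0]]]}}

```text
time_s: 13.1
ee_pos: [0.4411, -0.2246, 0.18]
ee_rot: [[0.998, -0.069, -0.0], [-0.069, -0.998, -0.0], [-0.0, 0.0, -1.0]]
ft_force: [-0.8, 0.1, -3.2]
gripper_width: 0.0131
grip_force: 73.9
```

```bash
python3 - <<'E'
from h import *
s=robot.get_state();print(s["time_s"],s["ee_pos"].round(4),s["ee_rot"].round(3).tolist(),s["q"].round(2))
f=grab("wrist","pics/w3.png");np.savez("w3.npz",**f)
a=cv2.imread("pics/w3.png")
cv2.imwrite("pics/w3c.png",cv2.resize((255*(a/255.)**2.2).astype(np.uint8)[60:240,180:580],None,fx=2,fy=2,interpolation=cv2.INTER_CUBIC))
X=np.array([.9974,-.0722,0]);Y=np.array([.0722,.9974,0])
for F in([.5012,-.2295,.09],[.4919,-.358,.09]):
  print(proj(f,[F+i*X+j*Y for i in(0,.032,.045)for j in(-.0125,0,.0125)]).round(1).tolist())
E
```

```text
13.1 [ 0.4411 -0.2246  0.18  ] [[0.998, -0.069, -0.0], [-0.069, -0.998, -0.0], [-0.0, 0.0, -1.0]] [-0.63  0.34  1.68 -0.    1.12  1.01]
[[333.6, 124.4], [317.2, 124.3], [300.7, 124.3], [334.4, 79.4], [317.3, 79.3], [300.2, 79.2], [334.7, 60.1], [317.4, 60.0], [300.0, 59.9]]
[[503.0, 125.0], [486.5, 124.9], [470.1, 124.8], [510.3, 80.0], [493.2, 80.0], [476.2, 79.9], [513.4, 60.7], [496.1, 60.7], [478.7, 60.6]]
```

View pics/w3c.png

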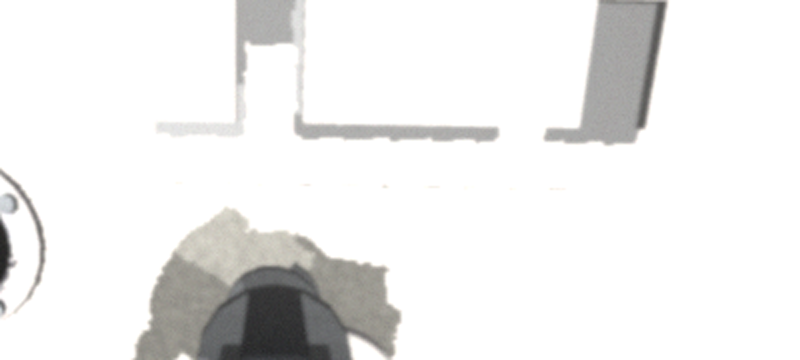

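Call:
{"api": "jog_arm", "payload": {"steps": [[0,[0,0.1,-3.0],[0,0,0]],[0,[0,0,-2.95],[0,0,0]],[0,[1.2,-0.08,0],[0,0,0]],[0,[1.2,-0.09,0],[0,0,0]],[0,[1.2,-0.09,0],[0,0,0]],[0,[1.2,-0.09,0],[0,0,0]],[0,[1.2,-0.08,0],[0,0,0]],[0,[0,0,0],[0,0,0]],[0,[0,0,0],[0,0,0]]]}}

```text
time_s: 14.28
ee_pos: [0.5009, -0.2283, 0.12]
ee_rot: [[0.997, -0.071, -0.001], [-0.071, -0.997, -0.0], [-0.001, 0.0, -1.0]]
ft_force: [-0.4, -0.2, -2.6]
gripper_width: 0.0137
grip_force: 73.8
```

Call:
{"api": "jog_arm", "payload": {"steps": [[0,[0.9,-0.06,0],[0,0,0]],[0,[0.9,-0.06,0],[0,0,0]],[0,[0.9,-0.06,0],[0,0,0]],[0,[0.9,-0.07,0],[0,0,0]],[0,[0,0,0],[0,0,0]],[0,[0,0,-0.15],[0,0,0]],[0,[0,0,-0.15],[0,0,0]],[0,[0,0,0],[0,0,0]]]}}

```text
time_s: 15.28
ee_pos: [0.5369, -0.2309, 0.1171]
ee_rot: [[0.997, -0.071, -0.0], [-0.071, -0.997, -0.0], [-0.0, 0.0, -1.0]]
ft_force: [-0.1, 0.1, -2.6]
gripper_width: 0.0133
grip_force: 73.8
```

Call:
{"api": "jog_arm", "payload": {"steps": [[0,[0,0,-0.1],[0,0,0]],[0,[0,0,-0.1],[0,0,0]],[0,[0,0,0],[0,0,0]],[0,[0,0,0],[0,0,0]]]}}

```text
time_s: 15.78
ee_pos: [0.5372, -0.2309, 0.1164]
ee_rot: [[0.997, -0.071, 0.001], [-0.071, -0.997, -0.001], [0.001, 0.001, -1.0]]
ft_force: [-2.4, 1.8, 5.9]
gripper_width: 0.0128
grip_force: 75.4
```

Call:
{"api": "jog_arm", "payload": {"steps": [[0.5,[0,0,0],[0,0,0]],[0.5,[0,0,0],[0,0,0]],[0.5,[0,0,0],[0,0,0]],[0.5,[0,0,0.5],[0,0,0]],[0.5,[0,0,2],[0,0,0]],[0.5,[0,0,3],[0,0,0]],[0.5,[0,0,3],[0,0,0]],[0.5,[0,0,3],[0,0,0]],[0.5,[0,0,0.9],[0,0,0]]]}}

```text
time_s: 16.9
ee_pos: [0.5379, -0.2313, 0.2414]
ee_rot: [[0.997, -0.071, 0.003], [-0.071, -0.997, -0.003], [0.003, 0.002, -1.0]]
ft_force: [0.2, 0.6, -1.1]
gripper_width: 0.0429
grip_force: 0.0
```

```bash
python3 - <<'E'
from h import *
s=robot.get_state();print(s["time_s"],s["ee_pos"].round(4),s["gripper_width"])
f=grab("side");a=np.clip(255*(f["color"][:,:,::-1]/200.)**.8,0,255).astype(np.uint8)[150:330,300:500]
g=grab("wrist","pics/w4.png");b=cv2.imread("pics/w4.png")[0:220,200:440]
b=(255*(b/255.)**1.6).astype(np.uint8)
cv2.imwrite("pics/c4.png",np.hstack([cv2.resize(a,(400,360)),cv2.resize(b,(400,360))]))
E
```

```text
16.9 [ 0.5379 -0.2313  0.2414] 0.042942574492275565
```

View pics/c4.png

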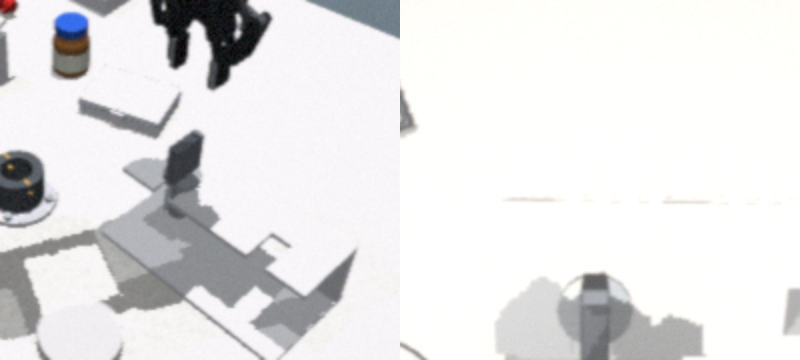

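Call:
{"api": "jog_arm", "payload": {"steps": [[0.7,[0,4.2,0],[0,0,0]],[0.7,[0,4.2,0],[0,0,0]],[0.7,[0,4.2,0],[0,0,0]],[0.7,[0,4.2,0],[0,0,0]],[0.7,[0,4.2,0],[0,0,0]],[0.7,[0,4.2,0],[0,0,0]],[0.7,[0,4.2,0],[0,0,0]],[0.7,[0,4.2,0],[0,0,0]],[0.7,[0,4.3,0],[-0.0067,-0.1045,0]],[0.7,[0,4.3,0],[-0.0067,-0.1045,0]],[0.7,[0,4.3,0],[-0.0067,-0.1045,0]],[0.7,[0,4.3,0],[-0.0067,-0.1045,0]],[0.7,[-0.5,4.3,-3],[-0.0067,-0.1045,0]],[0.7,[0,0,-3.2],[0,0,0]],[0.7,[0,0,0],[0,0,0]],[0.7,[0,0,0],[0,0,0]]]}}

```text
time_s: 19.0
ee_pos: [0.5329, 0.3198, 0.1778]
ee_rot: [[0.864, -0.071, 0.499], [-0.063, -0.997, -0.033], [0.5, -0.003, -0.866]]
ft_force: [0.4, -0.1, 1.0]
gripper_width: 0.0596
grip_force: 0.0
```

Call:
{"api": "jog_arm", "payload": {"steps": [[0.7,[1.2,-0.05,-2.05],[0,0,0]],[0.7,[1.2,-0.05,-2.05],[0,0,0]],[0.7,[1.0,-0.05,-1.75],[0,0,0]],[0.7,[0.8,-0.02,-1.37],[0,0,0]],[0.7,[0,0,0],[0,0,0]],[0,[0,0,0],[0,0,0]],[0,[0,0,0],[0,0,0]],[0,[0,0,0],[0,0,0]],[0,[0,0,0],[0,0,0]],[0,[0,0,0],[0,0,0]]]}}

```text
time_s: 20.25
ee_pos: [0.5742, 0.3181, 0.1058]
ee_rot: [[0.863, -0.071, 0.499], [-0.063, -0.997, -0.033], [0.5, -0.003, -0.866]]
ft_force: [-3.4, -3.6, 4.7]
gripper_width: 0.0133
grip_force: 68.4
```

Call:
{"api": "jog_arm", "payload": {"steps": [[0,[-0.5,0,0.87],[0,0,0]],[0,[-0.5,0.05,0.87],[0,0,0]],[0,[-0.8,0.05,1.38],[0,0,0]],[0,[-0.8,0.05,1.38],[0,0,0]],[0,[-0.8,0.05,1.38],[0,0,0]],[0,[-0.8,0.05,1.38],[0,0,0]],[0,[-0.5,0,1],[0.0085,0.1306,0]],[0,[-0.5,0,1],[0.0085,0.1306,0]],[0,[-0.5,0,1],[0.0085,0.1306,0]],[0,[-0.5,0,1],[0.0085,0.1306,0]]]}}

```text
time_s: 21.5
ee_pos: [0.5117, 0.3214, 0.2194]
ee_rot: [[0.998, -0.07, -0.003], [-0.07, -0.998, 0.002], [-0.003, -0.001, -1.0]]
ft_force: [0.0, -0.7, -3.4]
gripper_width: 0.013
grip_force: 73.0
```

Call:
{"api": "jog_arm", "payload": {"steps": [[0,[-0.5,-3.07,-0.3],[0,0,0.1127]],[0,[-0.5,-3.07,-0.3],[0,0,0.1127]],[0,[-0.5,-3.07,-0.3],[0,0,0.1127]],[0,[-0.5,-3.07,-0.3],[0,0,0.1127]],[0,[-0.5,-3.07,-0.3],[0,0,0.1127]],[0,[-0.5,-3.07,-0.3],[0,0,0.1127]],[0,[-0.5,-3.07,-0.3],[0,0,0.1127]],[0,[-0.5,-3.07,-0.3],[0,0,0.1127]],[0,[-0.5,-3.07,-0.3],[0,0,0.1127]],[0,[-0.5,-3.07,-0.3],[0,0,0.1127]],[0,[-0.5,-3.07,-0.3],[0,0,0.1127]],[0,[-0.5,-3.07,-0.3],[0,0,0.1127]],[0,[0,0,0],[0,0,0]],[0,[0,0,0],[0,0,0]]]}}

```text
time_s: 23.25
ee_pos: [0.4523, -0.0471, 0.1821]
ee_rot: [[0.287, 0.958, 0.001], [0.958, -0.287, 0.0], [0.0, 0.001, -1.0]]
ft_force: [-0.7, -0.6, -1.8]
gripper_width: 0.0133
grip_force: 73.0
```

Call:
{"api": "jog_arm", "payload": {"steps": [[0,[0,-0.15,-2.0],[0,0,0]],[0,[0,0,-2.0],[0,0,0]],[0,[0,0,-0.5],[0,0,0]],[0,[0,0,-0.5],[0,0,0]],[0,[0,0,-0.5],[0,0,0]],[0,[0,0,-0.5],[0,0,0]],[0,[0,0,-0.4],[0,0,0]],[0,[0,0,0],[0,0,0]],[0,[0,0,0],[0,0,0]]]}}

```text
time_s: 24.38
ee_pos: [0.4523, -0.0491, 0.1177]
ee_rot: [[0.286, 0.958, 0.0], [0.958, -0.286, -0.0], [-0.0, 0.0, -1.0]]
ft_force: [1.6, -0.7, -2.7]
gripper_width: 0.0137
grip_force: 72.9
```

Call:
{"api": "jog_arm", "payload": {"steps": [[0,[0,0,-0.4],[0,0,0]],[0,[0,0,-0.4],[0,0,0]],[0,[0,0,-0.4],[0,0,0]],[0,[0,0,-0.3],[0,0,0]],[0,[0,0,-0.2],[0,0,0]],[0,[0,0,0],[0,0,0]],[0,[0,0,0],[0,0,0]]]}}

```text
time_s: 25.25
ee_pos: [0.4523, -0.049, 0.1007]
ee_rot: [[0.286, 0.958, 0.0], [0.958, -0.286, -0.0], [-0.0, 0.0, -1.0]]
ft_force: [-0.8, 0.0, -1.8]
gripper_width: 0.0132
grip_force: 73.0
```

Call:
{"api": "jog_arm", "payload": {"steps": [[0,[0,0,-0.1],[0,0,0]],[0,[0,0,-0.1],[0,0,0]],[0,[0,0,0],[0,0,0]],[0,[0,0,0],[0,0,0]]]}}

```text
time_s: 25.75
ee_pos: [0.4526, -0.0491, 0.0995]
ee_rot: [[0.286, 0.958, 0.001], [0.958, -0.286, -0.0], [0.0, 0.001, -1.0]]
ft_force: [-2.3, 0.8, 6.1]
gripper_width: 0.013
grip_force: 74.6
```

Call:
{"api": "jog_arm", "payload": {"steps": [[0,[0,0,-0.04],[0,0,-0.0873]],[0,[0,0,-0.04],[0,0,-0.0873]],[0,[0,0,-0.04],[0,0,-0.0873]],[0,[0,0,0],[0,0,0]]]}}

```text
time_s: 26.25
ee_pos: [0.4537, -0.0492, 0.0987]
ee_rot: [[0.525, 0.851, 0.004], [0.851, -0.525, -0.001], [0.001, 0.004, -1.0]]
ft_force: [0.4, 1.3, 7.5]
gripper_width: 0.0131
grip_force: 74.4
```

Call:
{"api": "jog_arm", "payload": {"steps": [[0,[0,0,-0.035],[0,0,-0.0873]],[0,[0,0,-0.035],[0,0,-0.0873]],[0,[0,0,-0.04],[0,0,-0.0873]],[0,[0,0,-0.04],[0,0,-0.0873]],[0,[0,0,-0.04],[0,0,-0.0873]],[0,[0,0,-0.04],[0,0,-0.0873]],[0,[0,0,0],[0,0,0]]]}}

```text
time_s: 27.12
ee_pos: [0.4539, -0.0492, 0.0963]
ee_rot: [[0.88, 0.474, 0.004], [0.474, -0.88, -0.001], [0.003, 0.003, -1.0]]
ft_force: [1.3, 1.9, 6.2]
gripper_width: 0.0132
grip_force: 74.3
```

Call:
{"api": "jog_arm", "payload": {"steps": [[0,[0,0,-0.035],[0,0,-0.0873]],[0,[0,0,-0.035],[0,0,-0.0873]],[0,[0,0,-0.04],[0,0,-0.0873]],[0,[0,0,-0.04],[0,0,-0.0873]],[0,[0,0,-0.04],[0,0,-0.0873]],[0,[0,0,-0.04],[0,0,-0.0873]],[0,[0,0,0],[0,0,0]]]}}

```text
time_s: 28.0
ee_pos: [0.4539, -0.0493, 0.094]
ee_rot: [[1.0, -0.03, 0.004], [-0.03, -1.0, -0.001], [0.004, 0.001, -1.0]]
ft_force: [0.4, 1.2, 5.4]
gripper_width: 0.0129
grip_force: 74.2
```

Call:
{"api": "jog_arm", "payload": {"steps": [[0,[0,0,0.15],[0,0,0]],[0,[0,0,0.15],[0,0,0]],[0,[0,0,0.1],[0,0,0]],[0,[0,0,0],[0,0,0]],[0,[0,0,0],[0,0,0]]]}}

```text
time_s: 28.62
ee_pos: [0.4521, -0.049, 0.0967]
ee_rot: [[1.0, -0.029, -0.0], [-0.029, -1.0, -0.0], [-0.0, 0.0, -1.0]]
ft_force: [-0.2, 0.5, -2.0]
gripper_width: 0.0129
grip_force: 73.2
```

Call:
{"api": "jog_arm", "payload": {"steps": [[0,[0,0,0.1],[0,0,0]],[0,[0,0,0.05],[0,0,0]],[0,[0,0,0],[0,0,0]],[0,[0,0,0],[0,0,0]]]}}

```text
time_s: 29.12
ee_pos: [0.4521, -0.049, 0.0981]
ee_rot: [[1.0, -0.029, -0.0], [-0.029, -1.0, 0.0], [-0.0, -0.0, -1.0]]
ft_force: [1.7, 0.3, -6.7]
gripper_width: 0.0126
grip_force: 72.6
```

Contact from above; increase to about −14 N (12 N plus weight).

Call:
{"api": "jog_arm", "payload": {"steps": [[0,[0,0,0.05],[0,0,0]],[0,[0,0,0],[0,0,0]],[0,[0,0,0],[0,0,0]]]}}

```text
time_s: 29.5
ee_pos: [0.452, -0.049, 0.0984]
ee_rot: [[1.0, -0.029, -0.001], [-0.029, -1.0, 0.0], [-0.001, -0.0, -1.0]]
ft_force: [2.0, -0.6, -15.7]
gripper_width: 0.0131
grip_force: 71.5
```

Call:
{"api": "jog_arm", "payload": {"steps": [[0,[0,0,-0.2],[0,0,0]],[0,[0,0,0.04],[0,0,0.0873]],[0,[0,0,0.04],[0,0,0.0873]],[0,[0,0,0.04],[0,0,0.0873]],[0,[0,0,0.04],[0,0,0.0873]],[0,[0,0,0.04],[0,0,0.0873]],[0,[0,0,0.04],[0,0,0.0873]],[0,[0,0,0.04],[0,0,0.0873]],[0,[0,0,0.04],[0,0,0.0873]],[0,[0,0,0],[0,0,0]]]}}

```text
time_s: 30.75
ee_pos: [0.4526, -0.0491, 0.1007]
ee_rot: [[0.784, 0.62, 0.001], [0.62, -0.784, -0.0], [0.001, 0.001, -1.0]]
ft_force: [0.5, 0.1, -2.5]
gripper_width: 0.0134
grip_force: 72.8
```

Call:
{"api": "jog_arm", "payload": {"steps": [[0,[0,0,0.04],[0,0,0.0873]],[0,[0,0,0.04],[0,0,0.0873]],[0,[0,0,0.04],[0,0,0.0873]],[0,[0,0,0.04],[0,0,0.0873]],[0,[0,0,0.04],[0,0,0.0873]],[0,[0,0,0.04],[0,0,0.0873]],[0,[0,0,0.03],[0,0,0.0873]],[0,[0,0,0],[0,0,0]],[0,[0,0,0.2],[0,0,0]],[0,[0,0,0.2],[0,0,0]],[0,[0,0,0],[0,0,0]]]}}

```text
time_s: 32.12
ee_pos: [0.4524, -0.0491, 0.107]
ee_rot: [[0.286, 0.958, 0.001], [0.958, -0.286, -0.0], [-0.0, 0.001, -1.0]]
ft_force: [0.7, -0.1, -2.7]
gripper_width: 0.0129
grip_force: 73.0
```

Call:
{"api": "jog_arm", "payload": {"steps": [[0,[0,0,0.8],[0,0,0]],[0,[0,0,1.0],[0,0,0]],[0,[0,0,1.5],[0,0,0]],[0,[0,0,2.0],[0,0,0]],[0,[0,0,2.0],[0,0,0]],[0,[-0.22,-2.53,0],[0,0,-0.1127]],[0,[-0.22,-2.53,0],[0,0,-0.1127]],[0,[-0.22,-2.53,0],[0,0,-0.1127]],[0,[-0.22,-2.53,0],[0,0,-0.1127]],[0,[-0.22,-2.53,0],[0,0,-0.1127]],[0,[-0.22,-2.53,0],[0,0,-0.1127]],[0,[-0.22,-2.53,0],[0,0,-0.1127]],[0,[-0.22,-2.53,0],[0,0,-0.1127]],[0,[-0.22,-2.53,0],[0,0,-0.1127]],[0,[-0.23,-2.53,0],[0,0,-0.1127]],[0,[-0.23,-2.53,0],[0,0,-0.1127]],[0,[-0.23,-2.53,0],[0,0,-0.1127]],[0,[0,0,-2.9],[0,0,0]],[0,[0,0,-3.0],[0,0,0]],[0,[0,0,0],[0,0,0]]]}}

```text
time_s: 34.62
ee_pos: [0.4244, -0.3516, 0.1193]
ee_rot: [[0.997, -0.072, -0.003], [-0.072, -0.997, 0.003], [-0.003, -0.003, -1.0]]
ft_force: [-0.0, -0.5, -2.3]
gripper_width: 0.0133
grip_force: 72.9
```

Call:
{"api": "jog_arm", "payload": {"steps": [[0,[0,0,0],[0,0,0]],[0,[0,0,0],[0,0,0]]]}}

```text
time_s: 34.88
ee_pos: [0.4262, -0.3532, 0.1224]
ee_rot: [[0.997, -0.071, 0.002], [-0.071, -0.997, -0.002], [0.002, 0.002, -1.0]]
ft_force: [0.4, -0.0, -2.9]
gripper_width: 0.0133
grip_force: 72.9
```

Call:
{"api": "jog_arm", "payload": {"steps": [[0,[1.2,-0.04,0],[0,0,0]],[0,[1.2,-0.09,-0.05],[0,0,0]],[0,[1.2,-0.09,0],[0,0,0]],[0,[1.2,-0.09,0],[0,0,0]],[0,[1.2,-0.09,0],[0,0,0]],[0,[0.7,-0.05,0],[0,0,0]],[0,[0,0,0],[0,0,0]],[0,[0,0,0],[0,0,0]]]}}

```text
time_s: 35.88
ee_pos: [0.4922, -0.357, 0.1201]
ee_rot: [[0.997, -0.071, -0.0], [-0.071, -0.997, 0.0], [-0.0, -0.0, -1.0]]
ft_force: [0.3, -0.1, -3.5]
gripper_width: 0.0129
grip_force: 73.1
```

Call:
{"api": "jog_arm", "payload": {"steps": [[0,[0.8,-0.07,0],[0,0,0]],[0,[0.9,-0.08,0],[0,0,0]],[0,[0.9,-0.08,0],[0,0,0]],[0,[0.7,-0.06,0],[0,0,0]],[0,[0,0,0],[0,0,0]],[0,[0,0,-0.15],[0,0,0]],[0,[0,0,-0.1],[0,0,0]],[0,[0,0,0],[0,0,0]],[0,[0,0,0],[0,0,0]]]}}

```text
time_s: 37.0
ee_pos: [0.5254, -0.3601, 0.1178]
ee_rot: [[0.997, -0.072, 0.0], [-0.072, -0.997, -0.0], [0.0, 0.0, -1.0]]
ft_force: [0.1, 0.2, -3.6]
gripper_width: 0.0129
grip_force: 73.1
```

Call:
{"api": "jog_arm", "payload": {"steps": [[0,[0,0,-0.07],[0,0,0]],[0,[0,0,-0.07],[0,0,0]],[0,[0,0,0],[0,0,0]],[0,[0,0,0],[0,0,0]]]}}

```text
time_s: 37.5
ee_pos: [0.5256, -0.3601, 0.1167]
ee_rot: [[0.997, -0.071, 0.0], [-0.071, -0.997, -0.0], [0.0, 0.0, -1.0]]
ft_force: [-1.7, 0.2, 1.2]
gripper_width: 0.0133
grip_force: 73.7
```

Seated. Release and rise.

Call:
{"api": "jog_arm", "payload": {"steps": [[0.5,[0,0,0],[0,0,0]],[0.5,[0,0,0],[0,0,0]],[0.5,[0,0,0],[0,0,0]],[0.5,[0,0,0.5],[0,0,0]],[0.5,[0,0,2],[0,0,0]],[0.5,[0,0,3],[0,0,0]],[0.5,[0,0,3],[0,0,0]],[0.5,[0,0,3],[0,0,0]],[0.5,[-2,0,2],[0,0,0]],[0.5,[-3,0,0],[0,0,0]],[0.5,[0,0,0],[0,0,0]],[0.5,[0,0,0],[0,0,0]],[0.5,[0,0,0],[0,0,0]]]}}

```text
time_s: 39.12
ee_pos: [0.4761, -0.3599, 0.2511]
ee_rot: [[0.997, -0.071, -0.0], [-0.071, -0.997, 0.0], [-0.0, -0.0, -1.0]]
ft_force: [-0.4, -0.2, -0.7]
gripper_width: 0.0428
grip_force: 0.0
```

```bash
python3 - <<'E'
from h import *
f=grab("side");a=np.clip(255*(f["color"][:,:,::-1]/200.)**.8,0,255).astype(np.uint8)[150:350,290:510]
cv2.imwrite("pics/s5.png",cv2.resize(a,None,fx=3,fy=3))
E
```

```text
(no output)
```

View pics/s5.png

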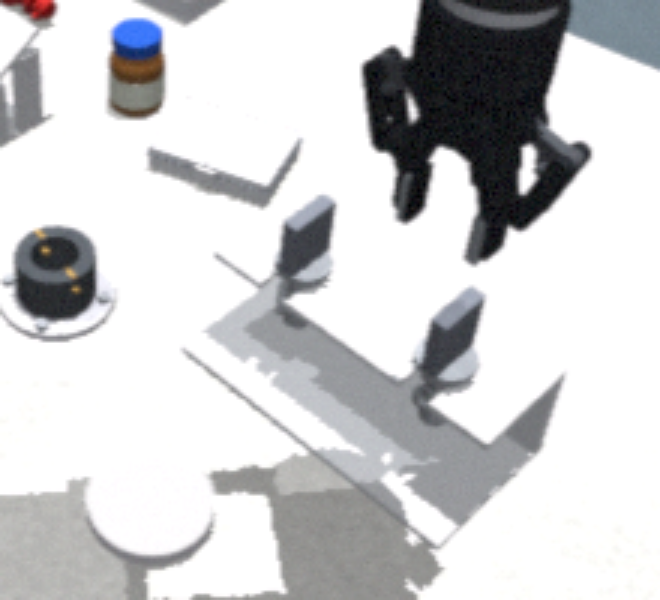

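Both studs hang upright in their forks (wings at about (307,235) and (455,330)), gripper clear.

```bash
python3 -c "
from bench import robot
print(robot.hand_in())"
```

```text
the job is handed in; nothing more can be done
None
```

The job is handed in at about 39 s: the left-handed stud refused in the nut and hangs in the left fork. The right-handed stud drew in 75 degrees, held a tug of about 14 N (12 N asked), was unscrewed and hangs in the right fork.

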